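# Close the treat dispenser and set its portion dial

### The job

The treat dispenser on the counter has just been loaded. Set its lid gently, without dropping it, fully down on the steel hopper, either way round, and let go; then take the lid's dial and turn it clockwise, counting the clicks, until it stands seven clicks from its zero stop. Leave the canister, the funnel and the scoop on its block where they are.

Things in the scene. Friction and masses are not known exactly. Their poses are not given: they have to be found in the camera images.
- lid: Loose lid, about 0.4 kg: white plate 206 x 136 mm (long along its x), upright grey handle towards its -x end, rotary dial towards its +x end. Origin: under the plate's centre, level with the bottom of its four feet (it starts standing on them on the counter); z up. Plate underside 22 mm, top 30 mm above the origin. Centre of mass within 20 mm of the handle's middle, towards the dial.
- lid_seat (a point): Centre of the underside of the lid's plate; it lies on hopper_rim when the lid is fully on. From the plate hang four round feet, 22 mm long, 18 mm across, ball-ended, at lid x +-83.5, y +-48.5 mm: outside they span 185 x 115 mm and drop inside the hopper's mouth with 2.5 mm to spare on each side.
- handle_grip (a point): Middle of the lid handle's bar, at (-48, 0, 62) mm from the lid's origin. The bar runs along the lid's x: 64 mm long, 16 mm wide (lid y), 20 mm high (52 to 72 mm above the lid's origin), on two posts. Take it from above across its width.
- dial_grip (a point): On the dial's upright axis, at (50, 0, 67) mm from the lid's origin: the height to grip. The dial is a grey round skirt 72 mm across (top 41 mm above the lid's origin) with a dark upright grip bar on it, 16 mm wide, 58 mm long, top 78 mm above the lid's origin. One end of the bar is a pointed nose with a white line on top; this point's x axis points along the bar to the nose.
- dial_nose (a point): Tip of the dial's pointed nose, 33 mm from the dial's axis, at the top of the bar. At zero the nose points along the lid's +x, away from the handle, at the one longer of the 12 black ticks; at seven clicks, 210 degrees clockwise from that.
- dial (a joint): Dial angle on the lid, rad, growing clockwise seen from above; 0 = zero stop. A spring pawl clicks every 30 degrees (0.5236 rad), at each tick, and pulls the dial into the nearest click; turning takes about 0.2 N m. It starts between zero and two clicks, now and then poised between two; seven clicks = 3.665 rad; last stop at 11. It can be turned in several grasps and holds its click when let go.
- hopper: Fixed open steel hopper, 200 x 130 mm outside (long along its x), 110 mm high, walls 5 mm, mouth 190 x 120 mm; a low outlet lip at the foot of its -x end. Treat bars lie inside up to 45 mm high. Origin: centre of its underside, on the counter. The lid goes on with its x along the hopper's x or turned half round.
- hopper_rim (a point): Centre of the hopper's mouth at rim height, 110 mm above the counter.
- canister: Bystander: round stainless canister 116 mm across, 169 mm high. Origin at the centre of its underside.
- funnel: Bystander: white funnel standing mouth down, 112 mm across, 105 mm high. Origin at the centre of its underside.
- oak_block: Bystander: oak block 100 x 80 x 40 mm, the scoop's stand. Origin at the centre of its underside.
- scoop: Bystander: yellow scoop lying on the oak block, 176 mm long, bowl 85 x 62 x 32 mm. Origin under its bowl; handle towards its -x.
Mind the look-alikes: they are no part of the job. What is shaped like the lid but pink or turquoise is not meant.

How it is judged:
By the outcome, as a careful person would: the job done as asked, in the order asked, and still so for the second after the job is handed in, with the robot touching nothing.
It also fails if it takes over 72 s, if anything falls off the work surface, if the arm or the gripper's body presses on something with over 40 N, if the wrist force passes 120 N, or if a joint passes its speed limit or range.

### The arm

A 6-joint arm with a two-finger parallel gripper is mounted at the origin on the work surface. World frame = base frame: x ahead of the robot, y to its left, z up, the work surface at z = 0. Lengths are in m, angles in rad, forces in N, time in s.
With the tool pointing down it reaches from about 0.325 to 0.9 m from the base axis. Payload 6.1 kg.
Tool frame: the origin (TCP) lies on the centre line of the jaws, within the pads' length; the fingertips stand 19 mm ahead of it and the grasp point (between the pads) is the TCP; z points along the fingers, y is the direction in which the jaws open and shut (so a half turn about z gives the same grasp; the last joint's range is limited). The gripper opens to 85 mm and grips with 20 to 120 N. Pads are 22 mm wide; open, the fingers measure 114 mm over their backs; the gripper's body (76 mm by 85 mm) begins 54 mm behind the grasp point. The pads swing forward as they close: fully open they stand 13 mm farther back than shut.
Start: joints at [-1.36, 0.22, 1.526, -0, 1.395, -0.126], TCP at [0.207, -0.59, 0.25] pointing down, gripper open.
Joint ranges: [-2.98, 2.98], [-0.91, 2.08], [0.09, 2.57], [-1.24, 4.39], [0.2, 2.65], [-2.68, 2.68]. Speed limits (rad/s): [2.57, 2.57, 3.01, 3.14, 3.14, 3.14].

### API

Orientations are given as a unit quaternion [w, x, y, z].
In Python, from station import monitor, optics, bot gives the robot as it stands.
- The arm moves only by the tool carry_out, never from a script. Its argument "steps" is a list of rows, each a list of 6 numbers: the shift along the tool's x, y, z in m, then the turn, a rotation vector about the tool's x, y, z in degrees. In form: [[x, y, z, ax, ay, az], ...]. A call has 1 to 10 rows; each row shifts and turns the commanded pose from where the row before left it, along the tool's axes as they then stand; what a row does not reach is not made up. A row lasts 1/10 s, in which the tool goes at most 50 mm and 8.59 degrees, less where a joint would pass 70% of its speed; a pose out of reach is approached as far as the arm can. A call with a gripper value outside its range is refused whole. "grip" is the closure, from 0 (fully open) to 1 (shut), set as the call begins (left out, the last holds). The fingers move at their own pace and stop on an object; "grip_force" is the grip in N (left out, the last holds). Time passes only in rows, so rows that do not move let the fingers close. It gives the time, the measured TCP pose, the force and the opening at its end, in the units of the state.
- monitor.observe(): the state, without advancing time (a new reading comes with each control period).
- optics.get_image(name): name is "side" or "top" or "wrist"; returns the picture (384x512x3 uint8, red, green, blue); there is no depth.
- optics.get_calibration(name): a dict with "mtx" (3x3 intrinsics, pixels), "extrinsics" (4x4, takes a point from camera to world coordinates). Camera axes: x right, y up, looking along -z (the intrinsics and any distortion apply to the point x, -y, -z); pixel columns grow to the right and rows downward; lengths in m; the calibration is good to about 2 mm. The wrist camera is an equidistant fisheye: a pixel r from the principal point sees the ray r / f radians off the axis. A picture is of the moment at which its call begins: read the wrist's pose just before it. get_calibration takes no time and is no camera call; for the wrist camera it gives the pose at the moment of the call.
- bot.finish_job(): hands the job in, once; it reports no verdict.
The state is a dict: "time": time; "q": joint angles; "joint_vel": joint speeds; "tau": joint torques, N m; "ee_pos": TCP position; "tool_rot": TCP orientation; "force": force on the tool from outside, world axes, zero at the start; "torque": the same for the moment, N m; "gripper_width": opening from 0.0 (shut) to 1.0 (fully open).
Only numpy, scipy, OpenCV 4.12 (cv2) and the standard library are available. Lean on these libraries where they do the work, as an engineer would, in place of code of your own. Each camera call takes 0.05 s, during which the arm holds its last target.

## Working session

There is one attempt and no reset: what is moved stays moved. The work goes in short steps, Python scripts to look and compute and a tool call to move; the robot and the scene stay as the last step left them, time stands still between calls to the robot, and variables do not carry over. Pictures are saved under pics/ and viewed, and the job is handed in when it is done.

Besides the shell and the picture viewer there is one more tool, called after "Request:" as name(argument=value, ...) on one line, values as JSON. carry_out: Moves the arm, as the interface text tells. Its arguments: {"type":"object","properties":{"steps":{"type":"array","items":{"type":"array","items":{"type":"number"}}},"grip":{"type":"number"},"grip_force":{"type":"number"}},"required":["steps"]}

```bash
mkdir -p pics; ls; cat > h.py <<'E'
from station import monitor, optics, bot
import numpy as np, cv2
E
python3 - <<'E'
from h import *
s=monitor.observe()
for k,v in s.items(): print(k,np.round(v,4))
for n in ["side","top","wrist"]:
    c=optics.get_calibration(n); print(n,{k:np.round(v,4).tolist() if not isinstance(v,str) else v for k,v in c.items()})
    im=optics.get_image(n); cv2.imwrite(f"pics/{n}0.png",im[:,:,::-1])
E
```

```text
pics
time 0.0
q [-1.3601  0.2212  1.5276  0.      1.3947 -0.1261]
joint_vel [ 0.0001 -0.0011  0.0014 -0.0008 -0.0002  0.0013]
tau [-2.40000e-03 -4.96901e+01 -3.89401e+01 -3.00000e-04  1.09000e-02
 -0.00000e+00]
ee_pos [ 0.2064 -0.5893  0.2492]
tool_rot [-0.001   0.9859  0.1676 -0.    ]
force [-0.6882  0.0354 -0.4496]
torque [ 0.0745  0.0135 -0.042 ]
gripper_width 0.9988
side {'mtx': [[353.6659, 0.0, 251.7811], [0.0, 353.6659, 193.3967], [0.0, 0.0, 1.0]], 'extrinsics': [[0.9081, 0.264, -0.325, 0.0994], [-0.4185, 0.5492, -0.7233, -1.0806], [-0.0125, 0.7929, 0.6092, 0.9394], [0.0, 0.0, 0.0, 1.0]]}
top {'mtx': [[374.2052, 0.0, 256.1183], [0.0, 374.2052, 189.0108], [0.0, 0.0, 1.0]], 'extrinsics': [[0.0163, 0.9833, -0.1815, 0.3129], [-0.9999, 0.0157, -0.0047, -0.1148], [-0.0018, 0.1815, 0.9834, 1.2948], [0.0, 0.0, 0.0, 1.0]]}
wrist {'mtx': [[297.3186, 0.0, 256.0255], [0.0, 297.3186, 193.967], [0.0, 0.0, 1.0]], 'extrinsics': [[0.329, 0.8989, 0.2895, 0.2805], [-0.9443, 0.3139, 0.0985, -0.5636], [-0.0024, -0.3058, 0.9521, 0.373], [0.0, 0.0, 0.0, 1.0]]}
```

View pics/side0.png

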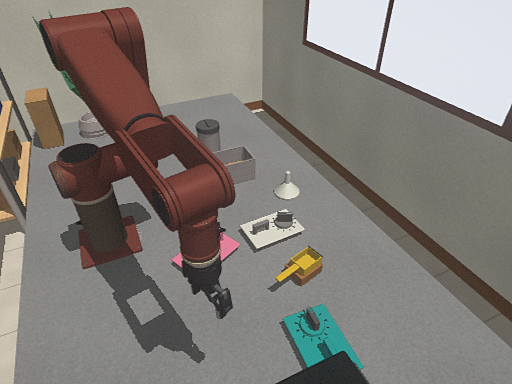

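View pics/top0.png

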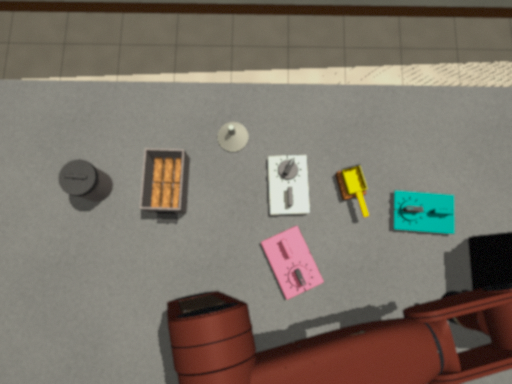

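View pics/wrist0.png

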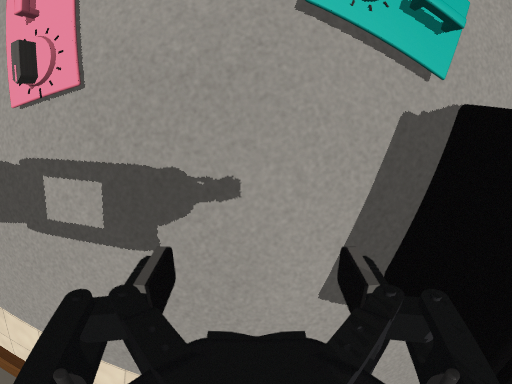

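The top view shows the white lid at about (288,184) with its dial at (288,169) towards the far end. The open hopper with bars is at (163,180), the funnel at (233,137) and the canister at (80,180). Pink and turquoise are decoys. Next I'll measure the lid and hopper.

```bash
cat >> h.py <<'E'
def ray(n,px,c=None):
    c=c or optics.get_calibration(n); K=np.array(c["mtx"]);T=np.array(c["extrinsics"])
    px=np.atleast_2d(px).astype(float)
    u=(px-[K[0,2],K[1,2]])/K[0,0]
    if n=="wrist":
        r=np.linalg.norm(u,axis=1,keepdims=True); d=np.hstack([u*np.sinc(r/np.pi)/1.0,np.cos(r)])
    else: d=np.hstack([u,np.ones((len(u),1))])
    d=d*[1,-1,-1]
    return T[:3,3],d@T[:3,:3].T
def plane(n,px,z,c=None):
    o,d=ray(n,px,c); return o+d*((z-o[2])/d[:,2])[:,None]
def proj(n,P,c=None):
    c=c or optics.get_calibration(n); K=np.array(c["mtx"]);T=np.array(c["extrinsics"])
    p=(np.atleast_2d(P)-T[:3,3])@T[:3,:3]*[1,-1,-1]
    if n=="wrist":
        r=np.linalg.norm(p[:,:2],axis=1); th=np.arctan2(r,p[:,2]); u=p[:,:2]*(th/r)[:,None]
    else: u=p[:,:2]/p[:,2:]
    return u*K[0,0]+[K[0,2],K[1,2]]
E
python3 - <<'E'
from h import *
im=cv2.imread("pics/top0.png")
hsv=cv2.cvtColor(im,cv2.COLOR_BGR2HSV)
def fit(m,z,name):
    cs,_=cv2.findContours(m,cv2.RETR_EXTERNAL,cv2.CHAIN_APPROX_NONE)
    c=max(cs,key=cv2.contourArea)
    P=plane("top",c[:,0,:],z)[:,:2]
    r=cv2.minAreaRect((P*1000).astype(np.float32)); print(name,cv2.boundingRect(c),r)
roi=np.zeros(im.shape[:2],np.uint8); roi[140:225,255:322]=255
m=cv2.inRange(hsv,(0,0,165),(180,60,255))&roi
m=cv2.morphologyEx(m,cv2.MORPH_OPEN,np.ones((3,3)))
fit(m,.03,"lid")
cv2.imwrite("pics/z.png",np.hstack([cv2.resize(im[130:230,250:330],None,fx=5,fy=5,interpolation=2),cv2.resize(im[130:230,130:200],None,fx=5,fy=5,interpolation=2)]))
E
```

```text
lid (268, 154, 42, 60) ((567.5806274414062, -219.64227294921875), (206.75701904296875, 136.8516082763672), 2.7558376789093018)
```

View pics/z.png

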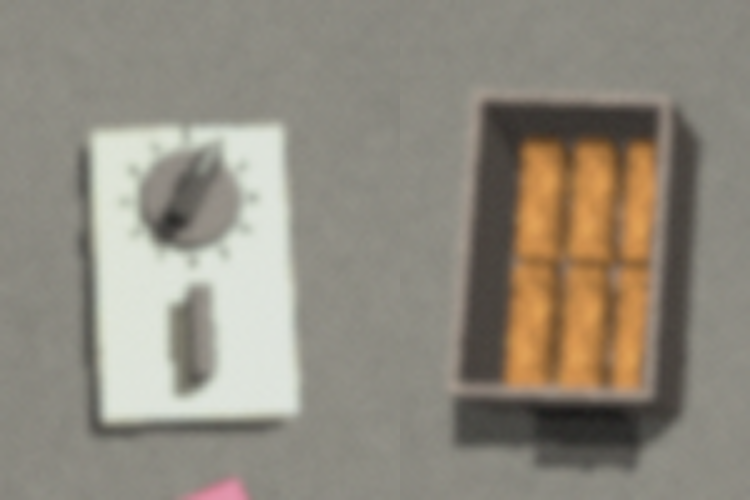

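```bash
cat >> h.py <<'E'
from scipy.spatial.transform import Rotation as R
def pose():
    s=monitor.observe(); w,x,y,z=s["tool_rot"]; return s,np.array(s["ee_pos"]),R.from_quat([x,y,z,w])
def plan(p,yaw):
    s,e,r=pose(); X=r.as_matrix()[:,0]; cur=np.degrees(np.arctan2(X[1],X[0]))
    tgt=R.from_euler("z",yaw,degrees=True)*R.from_quat([1,0,0,0])
    print("t",round(s["time"],2),"pos",e.round(4),"yaw",cur.round(2),"q",np.round(s["q"],2),"F",np.round(s["force"],1),"w",round(s["gripper_width"],3))
    print("rotvec tool first(deg)",np.degrees((r.inv()*tgt).as_rotvec()).round(2),"then shift mm",(tgt.inv().apply(np.array(p)-e)*1000).round(1))
E
python3 - <<'E'
from h import *
P=plane("top",[(145.6,148.4),(184.4,149.4),(180.4,210),(140,208.4)],.11)[:,:2]
print(P.round(4),P.mean(0)); r=cv2.minAreaRect((P*1000).astype(np.float32));print(r)
plan([.53,-.22,.25],2.8)
plan([.53,-.22,.25],19.3)
E
```

```text
[[0.6615 0.2563]
 [0.6601 0.1286]
 [0.4597 0.1311]
 [0.4627 0.2603]] [0.56101085 0.19406011]
((560.7079467773438, 194.43572998046875), (129.2429656982422, 200.4402313232422), 89.28024291992188)
t 0.15 pos [ 0.2064 -0.5894  0.2494] yaw 19.3 q [-1.36  0.22  1.53 -0.    1.39 -0.13] F [-0.1 -0.1 -0.2] w 0.995
rotvec tool first(deg) [-0.09  0.   16.5 ] then shift mm [ 341.2 -353.2   -0.6]
t 0.15 pos [ 0.2064 -0.5894  0.2494] yaw 19.3 q [-1.36  0.22  1.53 -0.    1.39 -0.13] F [-0.1 -0.1 -0.2] w 0.995
rotvec tool first(deg) [-0.09 -0.01 -0.  ] then shift mm [ 427.5 -241.7   -0.6]
```

Request:
carry_out(steps=[[0,0,0,0,0,8.25],[0,0,0,0,0,8.25]])

```text
time: 0.35
ee_pos: [0.2065, -0.5896, 0.2498]
tool_rot: [-0.0, 1.0, 0.022, -0.0]
force: [-0.6, 0.3, -0.7]
gripper_width: 0.999
```

Request:
carry_out(steps=[[0.034,-0.035,0,0,0,0],[0.034,-0.035,0,0,0,0],[0.034,-0.035,0,0,0,0],[0.034,-0.035,0,0,0,0],[0.034,-0.035,0,0,0,0],[0.034,-0.035,0,0,0,0],[0.034,-0.035,0,0,0,0],[0.034,-0.035,0,0,0,0],[0.034,-0.035,0,0,0,0],[0.034,-0.035,0,0,0,0]])

```text
time: 1.35
ee_pos: [0.53, -0.2219, 0.2502]
tool_rot: [-0.0, 1.0, 0.024, -0.0]
force: [0.6, -0.4, 0.3]
gripper_width: 0.999
```

Request:
carry_out(steps=[[0,0,0,0,0,0],[0,0,0,0,0,0],[0,0,0,0,0,0]])

```text
time: 1.65
ee_pos: [0.5284, -0.2244, 0.25]
tool_rot: [0.0, 1.0, 0.024, -0.0]
force: [0.1, -0.1, -0.2]
gripper_width: 0.995
```

```bash
python3 - <<'E'
from h import *
import json
plan([.53,-.22,.25],2.8)
c=optics.get_calibration("wrist"); json.dump({k:np.array(v).tolist() for k,v in c.items() if k in("mtx","extrinsics")},open("w1.json","w"))
for n in ["wrist","top"]:
    cv2.imwrite(f"pics/{n}1.png",optics.get_image(n)[:,:,::-1])
E
```

```text
t 1.65 pos [ 0.5284 -0.2244  0.25  ] yaw 2.77 q [-0.54  0.1   1.66 -0.    1.38  0.98] F [ 0.1 -0.1 -0.2] w 0.995
rotvec tool first(deg) [ 0.    0.05 -0.03] then shift mm [ 1.8 -4.3 -0. ]
```

View pics/wrist1.png

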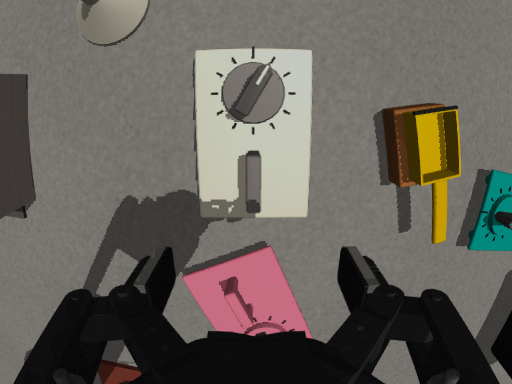

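The wrist view shows the lid plate spanning x 195–312, y 48–217, the handle at about (253,180), and the dial at (253,92) with its nose about one click clockwise.

```bash
python3 - <<'E'
from h import *
import json
c=json.load(open("w1.json"))
im=cv2.imread("pics/wrist1.png"); hsv=cv2.cvtColor(im,cv2.COLOR_BGR2HSV)
m=cv2.inRange(hsv,(0,0,140),(180,70,255)); m[:, :150]=0; m[:,350:]=0
m=cv2.morphologyEx(m,cv2.MORPH_OPEN,np.ones((3,3)))
cs,_=cv2.findContours(m,cv2.RETR_EXTERNAL,cv2.CHAIN_APPROX_NONE); k=max(cs,key=cv2.contourArea)
P=plane("wrist",k[:,0,:],.03,c)[:,:2]; r=cv2.minAreaRect((P*1000).astype(np.float32)); print(cv2.boundingRect(k),r)
# long sides line fit
Pc=P-np.array(r[0])/1000
for s in(1,-1):
    q=P[(abs(Pc[:,1]*s-.067)<.008)&(abs(Pc[:,0])<.075)]; f=np.polyfit(q[:,0],q[:,1],1); print("yaw",np.degrees(np.arctan(f[0])),len(q), np.polyval(f,r[0][0]/1000))
for s in(1,-1):
    q=P[(abs(Pc[:,0]*s-.102)<.008)&(abs(Pc[:,1])<.05)]; f=np.polyfit(q[:,1],q[:,0],1); print("yaw",-np.degrees(np.arctan(f[0])),len(q), np.polyval(f,r[0][1]/1000))
print("tick",plane("wrist",[(253,49)],.03,c),"handle top mid",plane("wrist",[(253,181)],.072,c))
cv2.imwrite("pics/z1.png",cv2.resize(im[40:225,185:320],None,fx=3,fy=3,interpolation=2))
im=cv2.imread("pics/top1.png"); cv2.imwrite("pics/z2.png",cv2.resize(im[100:230,110:270],None,fx=4,fy=4,interpolation=2))
E
```

```text
(195, 48, 118, 170) ((567.303466796875, -219.04910278320312), (203.69664001464844, 134.51638793945312), 2.7035789489746094)
yaw 2.8133901994235306 125 -0.15252013320052032
yaw 2.841633728108626 125 -0.28559712562898015
yaw 2.8860409679589814 97 0.668286576273055
yaw -1.6230657086199842 42 0.4682646998887421
tick [[ 0.66755313 -0.21406181  0.03      ]] handle top mid [[ 0.52381573 -0.22103216  0.072     ]]
```

View pics/z1.png

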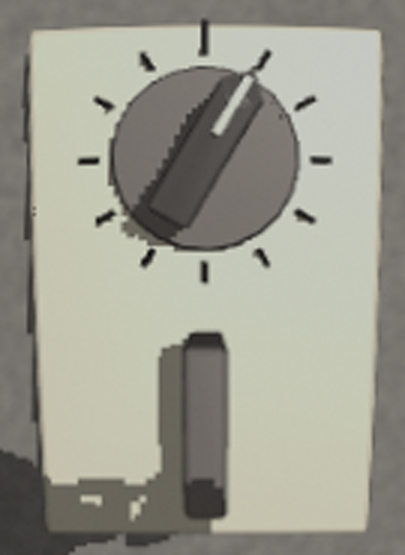

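Request:
carry_out(steps=[[0.001,-0.046,0,0,0,0],[0,-0.046,0,0,0,0],[0,-0.046,0,0,0,0],[0,-0.046,0,0,0,0],[0,-0.046,0,0,0,0],[0,-0.046,0,0,0,0],[0,-0.046,0,0,0,0],[0,-0.046,0,0,0,0],[0,-0.046,0,0,0,0],[0,0,0,0,0,3.5]])

```text
time: 2.75
ee_pos: [0.5092, 0.1934, 0.2505]
tool_rot: [-0.001, 1.0, -0.005, 0.0]
force: [0.3, -1.6, 0.3]
gripper_width: 1.002
```

Request:
carry_out(steps=[[0,0,0,0,0,0],[0,0,0,0,0,0]])

```text
time: 2.95
ee_pos: [0.5101, 0.1886, 0.2503]
tool_rot: [0.0, 1.0, -0.006, -0.0]
force: [-0.2, -0.2, 0.4]
gripper_width: 0.999
```

```bash
python3 - <<'E'
from h import *
import json
plan([.53,.19,.25],-.7)
c=optics.get_calibration("wrist"); json.dump({k:np.array(v).tolist() for k,v in c.items() if k in("mtx","extrinsics")},open("w2.json","w"))
im=optics.get_image("wrist")[:,:,::-1]; cv2.imwrite("pics/wrist2.png",im)
pr=proj("wrist",[[.561,.194,.11]],c)[0]; print(pr)
cv2.imwrite("pics/z3.png",cv2.resize(im[30:260,150:370],None,fx=2.6,fy=2.6,interpolation=2))
E
```

```text
t 2.95 pos [0.5101 0.1886 0.2503] yaw -0.71 q [ 0.21  0.03  1.74 -0.    1.38  1.79] F [-0.2 -0.2  0.4] w 0.999
rotvec tool first(deg) [ 0.02  0.   -0.01] then shift mm [19.9 -1.7  0.3]
[249.44990593 132.43408383]
```

View pics/z3.png

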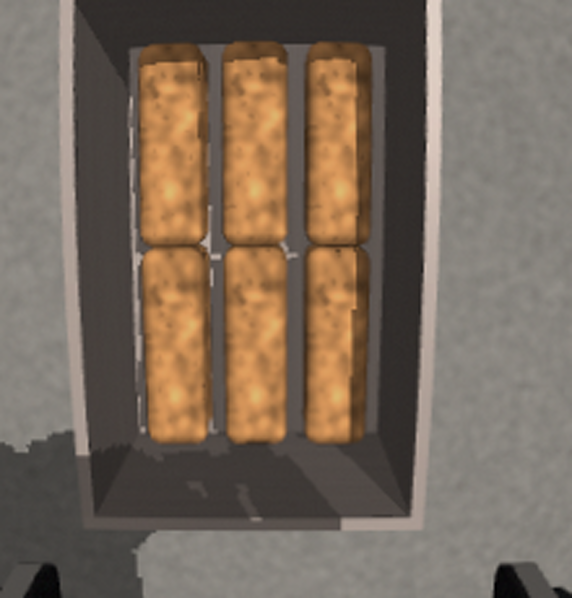

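View pics/z2.png

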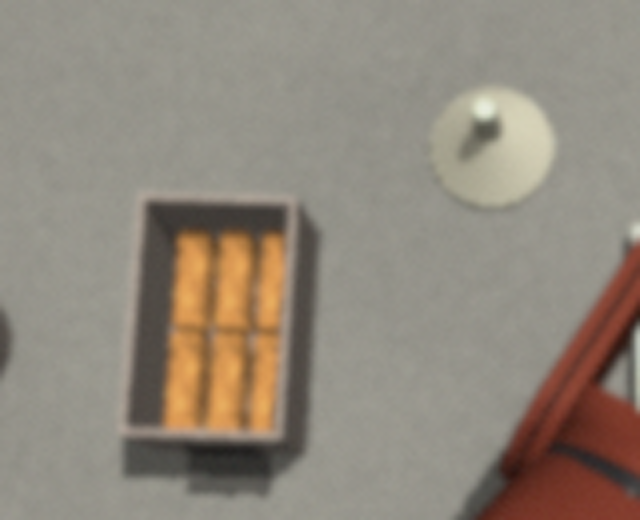

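```bash
python3 - <<'E'
from h import *
import json
c=json.load(open("w2.json"))
im=cv2.imread("pics/wrist2.png").astype(int)
g=im.sum(2)/3
for row in (80,130,200): print(row,[tuple(im[row,x]) for x in range(170,184)],[tuple(im[row,x]) for x in range(308,322)])
for col in (220,290): print(col,[tuple(im[r,col]) for r in range(0,40,2)],[tuple(im[r,col]) for r in range(222,238)])
E
```

```text
80 [(np.int64(129), np.int64(135), np.int64(138)), (np.int64(127), np.int64(133), np.int64(137)), (np.int64(133), np.int64(139), np.int64(146)), (np.int64(151), np.int64(159), np.int64(172)), (np.int64(157), np.int64(166), np.int64(182)), (np.int64(157), np.int64(166), np.int64(181)), (np.int64(156), np.int64(165), np.int64(180)), (np.int64(150), np.int64(159), np.int64(174)), (np.int64(105), np.int64(112), np.int64(122)), (np.int64(54), np.int64(56), np.int64(61)), (np.int64(62), np.int64(66), np.int64(72)), (np.int64(62), np.int64(65), np.int64(71)), (np.int64(62), np.int64(65), np.int64(72)), (np.int64(63), np.int64(66), np.int64(72))] [(np.int64(43), np.int64(46), np.int64(50)), (np.int64(44), np.int64(46), np.int64(49)), (np.int64(44), np.int64(45), np.int64(49)), (np.int64(42), np.int64(44), np.int64(48)), (np.int64(43), np.int64(45), np.int64(50)), (np.int64(69), np.int64(73), np.int64(80)), (np.int64(144), np.int64(152), np.int64(166)), (np.int64(189), np.int64(199), np.int64(217)), (np.int64(188), np.int64(199), np.int64(217)), (np.int64(187), np.int64(199), np.int64(217)), 
[... 5374 characters left out ...]
p.int64(81)), (np.int64(69), np.int64(72), np.int64(79)), (np.int64(69), np.int64(73), np.int64(80)), (np.int64(69), np.int64(72), np.int64(79)), (np.int64(70), np.int64(73), np.int64(80)), (np.int64(69), np.int64(72), np.int64(79)), (np.int64(70), np.int64(73), np.int64(80)), (np.int64(120), np.int64(127), np.int64(139)), (np.int64(145), np.int64(154), np.int64(168)), (np.int64(147), np.int64(155), np.int64(169)), (np.int64(146), np.int64(155), np.int64(169)), (np.int64(147), np.int64(156), np.int64(170)), (np.int64(127), np.int64(133), np.int64(138)), (np.int64(125), np.int64(131), np.int64(136)), (np.int64(126), np.int64(131), np.int64(135)), (np.int64(124), np.int64(130), np.int64(132))]
```

View pics/wrist2.png

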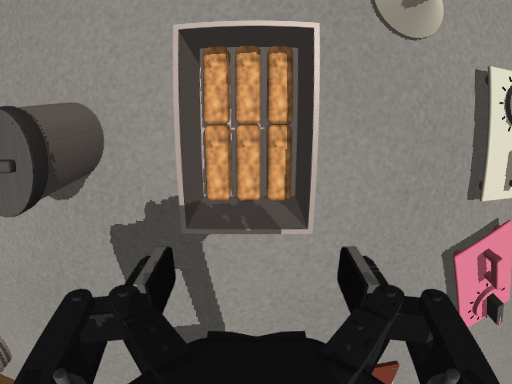

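The full wrist view shows the hopper rim at x 174–319, y 22–233. I'll get each rim edge at subpixel level.

```bash
python3 - <<'E'
from h import *
import json
c=json.load(open("w2.json"))
im=cv2.imread("pics/wrist2.png").astype(float)
d=im[:,:,2]-im[:,:,0]; g=im.mean(2)
def mid(prof,gp,lo):  # weighted centre of rim pixels
    w=np.clip((prof-14)/8,0,1)*np.clip((gp-100)/40,0,1)
    return lo+(w*np.arange(len(w))).sum()/w.sum(), w.sum()
S={}
S['L']=[(mid(d[r,168:190],g[r,168:190],168)[0],r) for r in range(40,190)]
S['R']=[(mid(d[r,302:325],g[r,302:325],302)[0],r) for r in range(40,220)]
S['T']=[(x,mid(d[14:34,x],g[14:34,x],14)[0]) for x in range(190,305)]
S['B']=[(x,mid(d[224:240,x],g[224:240,x],224)[0]) for x in range(286,306)]
S['Bdark']=[(x,231.0) for x in range(200,280)]
for k,v in S.items():
    P=plane("wrist",v,.11,c)[:,:2]
    if k in'LR':
        f=np.polyfit(P[:,0],P[:,1],1); res=np.std(P[:,1]-np.polyval(f,P[:,0])); print(k,"yaw",np.degrees(np.arctan(f[0])),"y@.561",np.polyval(f,.561),res)
    else:
        f=np.polyfit(P[:,1],P[:,0],1); res=np.std(P[:,0]-np.polyval(f,P[:,1])); print(k,"yaw",-np.degrees(np.arctan(f[0])),"x@.194",np.polyval(f,.194),res)
E
```

```text
L yaw -0.8185187450188519 y@.561 0.26015360294982587 8.904540679116756e-05
R yaw -0.7859743532917582 y@.561 0.13498260467446088 0.00010029215145217297
T yaw -0.852335928953159 x@.194 0.660336860698191 0.00012369715529593974
B yaw -1.100253381321873 x@.194 0.4654046355223957 3.094870187139553e-05
Bdark yaw -0.5113011500967353 x@.194 0.4656284026577589 7.227240346810952e-05
```

```bash
python3 - <<'E'
from h import *
plan([.5293,-.2209,.15],2.83)
E
```

```text
t 3.0 pos [0.5101 0.1884 0.2503] yaw -0.76 q [ 0.21  0.03  1.74 -0.    1.38  1.79] F [-0.2 -0.4 -0.3] w 0.996
rotvec tool first(deg) [ 0.02  0.   -3.59] then shift mm [ -1.1 409.7 100.3]
```

Request:
carry_out(steps=[[0,0,0,0,0,-3.6],[0,0.0455,0,0,0,0],[0,0.0455,0,0,0,0],[0,0.0455,0,0,0,0],[0,0.0455,0,0,0,0],[0,0.0455,0,0,0,0],[0,0.0455,0,0,0,0],[0,0.0455,0,0,0,0],[0,0.0455,0,0,0,0],[-0.001,0.0455,0,0,0,0]])

```text
time: 4.0
ee_pos: [0.5285, -0.2227, 0.2505]
tool_rot: [0.0, 1.0, 0.024, 0.0]
force: [1.0, 0.3, 0.2]
gripper_width: 1.002
```

Request:
carry_out(steps=[[0,0,0.03,0,0,0],[0,0,0.03,0,0,0],[0,0,0.03,0,0,0],[0,0,0.01,0,0,0],[0,0,0,0,0,0],[0,0,0,0,0,0]])

```text
time: 4.6
ee_pos: [0.53, -0.2201, 0.1517]
tool_rot: [0.0, 1.0, 0.025, 0.001]
force: [-0.3, 0.0, -0.2]
gripper_width: 1.001
```

```bash
python3 - <<'E'
from h import *
plan([.5293,-.2209,.062],2.83)
cv2.imwrite("pics/wrist3.png",optics.get_image("wrist")[:,:,::-1])
E
```

```text
t 4.6 pos [ 0.53   -0.2201  0.1517] yaw 2.87 q [-0.53  0.19  1.76 -0.    1.2   0.99] F [-0.3  0.  -0.2] w 1.001
rotvec tool first(deg) [ 0.06 -0.08  0.04] then shift mm [-0.8  0.8 89.7]
```

View pics/wrist3.png

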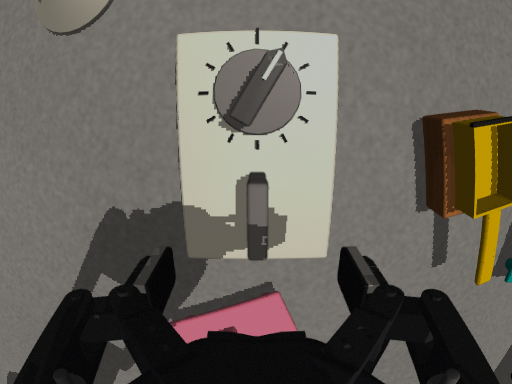

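The handle at (257,215) is centred between the pads at (173) and (340). Now I'll descend and grip.

Request:
carry_out(steps=[[-0.001,0.001,0.03,0,0,0],[0,0,0.03,0,0,0],[0,0,0.02,0,0,0],[0,0,0.01,0,0,0],[0,0,0,0,0,0],[0,0,0,0,0,0]])

```text
time: 5.25
ee_pos: [0.5298, -0.2208, 0.062]
tool_rot: [0.001, 1.0, 0.025, 0.001]
force: [0.1, -0.4, -0.2]
gripper_width: 0.999
```

Request:
carry_out(steps=[[0,0,0,0,0,0],[0,0,0,0,0,0],[0,0,0,0,0,0],[0,0,0,0,0,0],[0,0,0,0,0,0],[0,0,0,0,0,0],[0,0,0,0,0,0]], grip=1, grip_force=60)

```text
time: 5.95
ee_pos: [0.5288, -0.2204, 0.0607]
tool_rot: [0.0, 1.0, 0.025, 0.0]
force: [0.0, -0.6, 3.3]
gripper_width: 0.178
```

```bash
python3 - <<'E'
from h import *
plan([.5293,-.2209,.062],2.83)
cv2.imwrite("pics/wrist4.png",optics.get_image("wrist")[:,:,::-1])
E
```

```text
t 5.95 pos [ 0.5288 -0.2204  0.0607] yaw 2.9 q [-0.53  0.31  1.8  -0.    1.03  0.99] F [ 0.  -0.6  3.3] w 0.178
rotvec tool first(deg) [ 0.02 -0.02  0.07] then shift mm [ 0.5  0.6 -1.3]
```

View pics/wrist4.png

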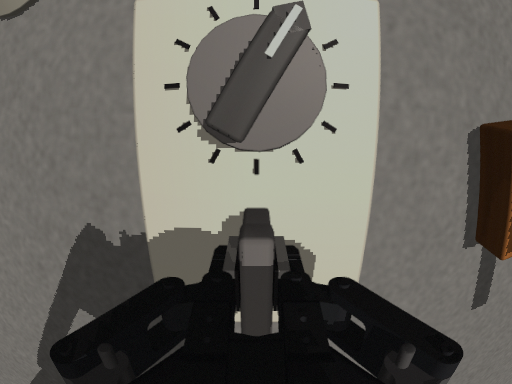

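Gripped: width 0.178 matches the 16 mm bar. I'll cross-check the hopper in the top view with subpixel rim lines, then lift.

```bash
python3 - <<'E'
from h import *
im=cv2.imread("pics/top1.png").astype(float)
d=im[:,:,2]-im[:,:,0]; g=im.mean(2)
print(d[180,136:150],g[180,136:150]); print(d[180,176:192],g[180,176:192]); print(d[144:156,165],g[144:156,165]); print(d[200:216,150],g[200:216,150])
E
```

```text
[11. 11. 11. 11. 13. 16. 21. 20. 15. 11. 11. 12. 11. 10.] [145.33333333 146.66666667 146.33333333 147.         150.66666667
 158.33333333 157.33333333 136.         100.66666667  76.33333333
  72.33333333  72.66666667  73.66666667  74.        ]
[133. 133. 125.  94.  52.  28.  19.  13.  13.  12.  13.  12.  11.  12.
  10.  10.] [147.66666667 148.66666667 143.66666667 138.66666667 143.
 144.66666667 123.          91.          75.66666667  73.66666667
  76.33333333  86.33333333 113.         135.         144.66666667
 145.        ]
[11. 10. 11. 14. 17. 20. 19. 13. 10.  6.  9.  9.] [147.66666667 148.33333333 148.66666667 150.33333333 156.33333333
 149.66666667 122.33333333  84.33333333  60.66666667  60.
  60.          60.33333333]
[37. 39. 42. 45. 49. 52. 44. 34. 25. 17. 10.  7.  7.  6.  6.  5.] [ 87.          89.33333333  93.33333333  93.          96.
 103.         119.33333333 138.66666667 137.         108.33333333
  76.33333333  62.66666667  69.66666667  74.33333333  75.66666667
  76.66666667]
```

Request:
carry_out(steps=[[0,0,-0.005,0,0,0],[0,0,-0.01,0,0,0],[0,0,-0.015,0,0,0],[0,0,-0.025,0,0,0],[0,0,-0.03,0,0,0],[0,0,-0.03,0,0,0],[0,0,-0.02,0,0,0],[0,0,-0.01,0,0,0],[0,0,0,0,0,0],[0,0,0,0,0,0]])

```text
time: 7.0
ee_pos: [0.5281, -0.2199, 0.2045]
tool_rot: [-0.0, 1.0, 0.025, -0.001]
force: [0.3, -0.1, -3.9]
gripper_width: 0.176
```

```bash
python3 - <<'E'
from h import *
plan([.5245,.1986,.2057],-.81)
cv2.imwrite("pics/wrist5.png",optics.get_image("wrist")[:,:,::-1])
cv2.imwrite("pics/side5.png",cv2.resize(optics.get_image("side")[150:300,180:340,::-1],None,fx=4,fy=4,interpolation=2))
E
```

```text
t 7.0 pos [ 0.5281 -0.2199  0.2045] yaw 2.9 q [-0.53  0.13  1.71 -0.    1.3   0.99] F [ 0.3 -0.1 -3.9] w 0.176
rotvec tool first(deg) [-0.04  0.06  3.71] then shift mm [  -9.5 -418.4   -1.2]
```

View pics/wrist5.png

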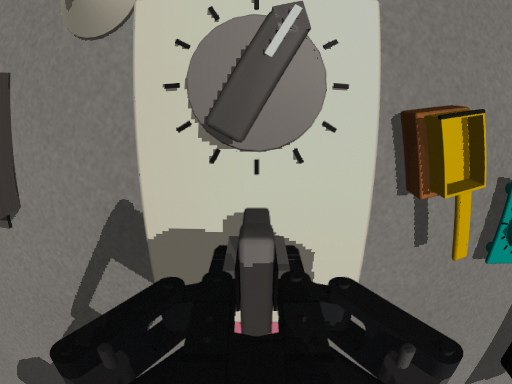

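View pics/side5.png

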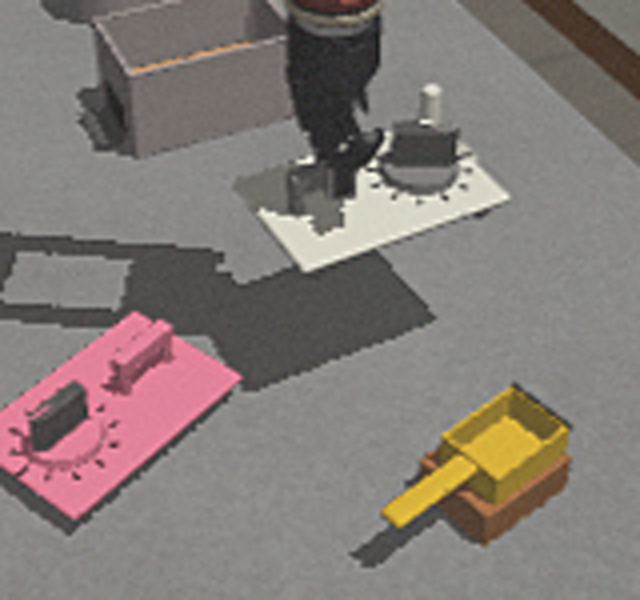

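The lid hangs level and hasn't slipped in the wrist view. The force of 3.9 N matches 0.4 kg. Moving over the hopper.

Request:
carry_out(steps=[[0,-0.02,0,0,0,0],[0,-0.04,0,0,0,0],[0,-0.045,0,0,0,0],[0,-0.045,0,0,0,0],[0,-0.045,0,0,0,0],[0,-0.045,0,0,0,0],[0,-0.045,0,0,0,0],[0,-0.045,0,0,0,0],[0,-0.045,0,0,0,0],[0,-0.028,0,0,0,0]])

```text
time: 8.1
ee_pos: [0.5064, 0.1858, 0.2042]
tool_rot: [-0.0, 1.0, 0.026, -0.001]
force: [-0.2, 0.2, -3.3]
gripper_width: 0.177
```

Request:
carry_out(steps=[[0.017,-0.015,0,0,0,0],[0,0,0,0,0,3.7],[0,0,0,0,0,0],[0,0,0,0,0,0]])

```text
time: 8.5
ee_pos: [0.5234, 0.1983, 0.2043]
tool_rot: [0.0, 1.0, -0.006, -0.001]
force: [-0.5, 0.9, -3.6]
gripper_width: 0.179
```

```bash
python3 - <<'E'
from h import *
plan([.5245,.1986,.18],-.81)
P=plane("top",[(142.2,180),(181.3,180),(165,148.9),(150,207.8)],.11); print(P.round(4))
P=plane("top",[(142.2,180),(181.3,180)],.11)
for n in("wrist","side","top"):
    cv2.imwrite(f"pics/{n}6.png",optics.get_image(n)[:,:,::-1])
E
```

```text
t 8.5 pos [0.5234 0.1983 0.2043] yaw -0.7 q [0.22 0.1  1.75 0.   1.29 1.8 ] F [-0.5  0.9 -3.6] w 0.179
rotvec tool first(deg) [0.02 0.12 0.11] then shift mm [ 1.1 -0.3 24.3]
[[0.5553 0.2599 0.11  ]
 [0.5573 0.1333 0.11  ]
 [0.6608 0.1924 0.11  ]
 [0.4652 0.2285 0.11  ]]
```

View pics/wrist6.png

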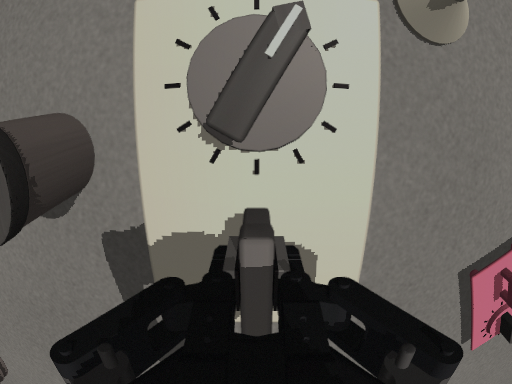

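View pics/top6.png

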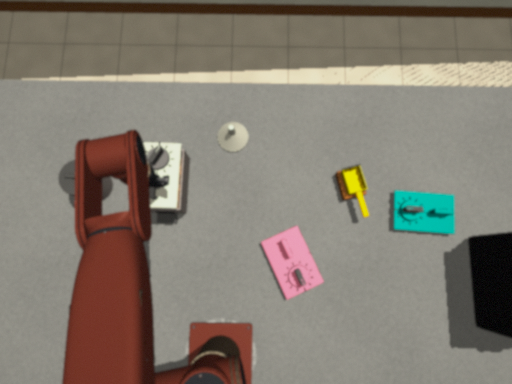

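View pics/side6.png

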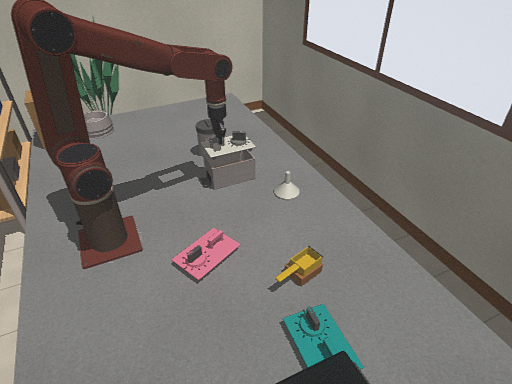

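The top view's rim centre (0.563, 0.197) agrees with the wrist's within about 1 mm. Lowering slowly.

Request:
carry_out(steps=[[0.001,0,0.005,0,0,0.1],[0,0,0.01,0,0,0],[0,0,0.01,0,0,0],[0,0,0.006,0,0,0],[0,0,0.003,0,0,0],[0,0,0.003,0,0,0],[0,0,0.002,0,0,0],[0,0,0,0,0,0]])

```text
time: 9.45
ee_pos: [0.5254, 0.1981, 0.1662]
tool_rot: [0.0, 1.0, -0.008, -0.0]
force: [-0.9, -0.0, -4.0]
gripper_width: 0.175
```

```bash
python3 - <<'E'
from h import *
plan([.5245,.1983,.1487],-.81)
cv2.imwrite("pics/side7.png",cv2.resize(optics.get_image("side")[110:200,180:280,::-1],None,fx=6,fy=6,interpolation=2))
E
```

```text
t 9.45 pos [0.5254 0.1981 0.1662] yaw -0.9 q [0.22 0.15 1.78 0.   1.22 1.81] F [-0.9 -0.  -4. ] w 0.175
rotvec tool first(deg) [ 0.    0.01 -0.09] then shift mm [-0.9 -0.2 17.5]
```

View pics/side7.png

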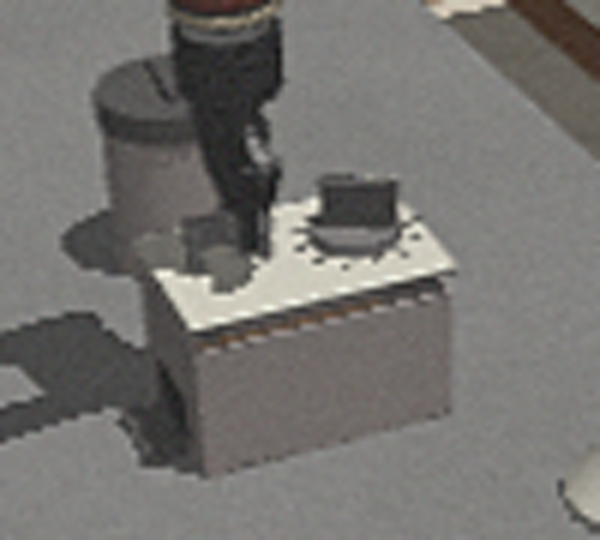

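The feet are about 4 mm below the rim with no contact force, so they're in the mouth. Continuing gently.

Request:
carry_out(steps=[[-0.0005,0,0.002,0,0,0],[0,0,0.003,0,0,0],[0,0,0.003,0,0,0],[0,0,0.003,0,0,0],[0,0,0.002,0,0,0],[0,0,0.001,0,0,0],[0,0,0,0,0,0]])

```text
time: 10.2
ee_pos: [0.5248, 0.1981, 0.1521]
tool_rot: [0.0, 1.0, -0.008, -0.0]
force: [0.2, 0.3, -3.1]
gripper_width: 0.176
```

Request:
carry_out(steps=[[0,0,0.001,0,0,0],[0,0,0.001,0,0,0],[0,0,0,0,0,0],[0,0,0,0,0,0]])

```text
time: 10.6
ee_pos: [0.525, 0.1981, 0.1503]
tool_rot: [-0.0, 1.0, -0.008, 0.0]
force: [-0.1, -0.6, -4.0]
gripper_width: 0.18
```

Request:
carry_out(steps=[[0,0,0.0007,0,0,0],[0,0,0.0007,0,0,0],[0,0,0,0,0,0],[0,0,0,0,0,0]])

```text
time: 11.0
ee_pos: [0.525, 0.1981, 0.1489]
tool_rot: [-0.0, 1.0, -0.008, 0.0]
force: [0.7, -0.3, -2.7]
gripper_width: 0.175
```

Request:
carry_out(steps=[[0,0,0.0007,0,0,0],[0,0,0.0003,0,0,0],[0,0,0,0,0,0],[0,0,0,0,0,0]])

```text
time: 11.4
ee_pos: [0.525, 0.1981, 0.1488]
tool_rot: [-0.0, 1.0, -0.008, 0.0]
force: [-4.4, -1.9, 6.0]
gripper_width: 0.176
```

Contact at z = 0.1488, the predicted seated height. Releasing.

Request:
carry_out(steps=[[0,0,0,0,0,0],[0,0,0,0,0,0],[0,0,0,0,0,0],[0,0,0,0,0,0],[0,0,0,0,0,0]], grip=0)

```text
time: 11.9
ee_pos: [0.525, 0.1981, 0.1478]
tool_rot: [-0.0, 1.0, -0.008, 0.0]
force: [0.5, 1.1, 0.5]
gripper_width: 0.995
```

Request:
carry_out(steps=[[0,0,-0.02,0,0,0],[0,0,-0.04,0,0,0],[0,0,-0.04,0,0,0],[0,0,-0.02,0,0,0],[0,0,0,0,0,0],[0,0,0,0,0,0]])

```text
time: 12.5
ee_pos: [0.5249, 0.1981, 0.2676]
tool_rot: [-0.0, 1.0, -0.008, 0.0]
force: [0.6, 0.9, -0.5]
gripper_width: 0.997
```

```bash
python3 - <<'E'
from h import *
import json
c=optics.get_calibration("wrist"); json.dump({k:np.array(v).tolist() for k,v in c.items() if k in("mtx","extrinsics")},open("w8.json","w"))
plan([.6,.2,.2],-.8)
cv2.imwrite("pics/wrist8.png",optics.get_image("wrist")[:,:,::-1])
cv2.imwrite("pics/side8.png",cv2.resize(optics.get_image("side")[110:200,180:280,::-1],None,fx=6,fy=6,interpolation=2))
E
```

```text
t 12.5 pos [0.5249 0.1981 0.2676] yaw -0.9 q [0.22 0.06 1.68 0.   1.41 1.81] F [ 0.6  0.9 -0.5] w 0.997
rotvec tool first(deg) [-0.   -0.01 -0.1 ] then shift mm [75.1 -3.  67.6]
```

View pics/wrist8.png

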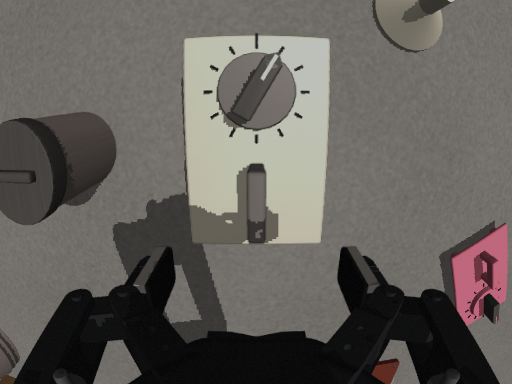

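View pics/side8.png

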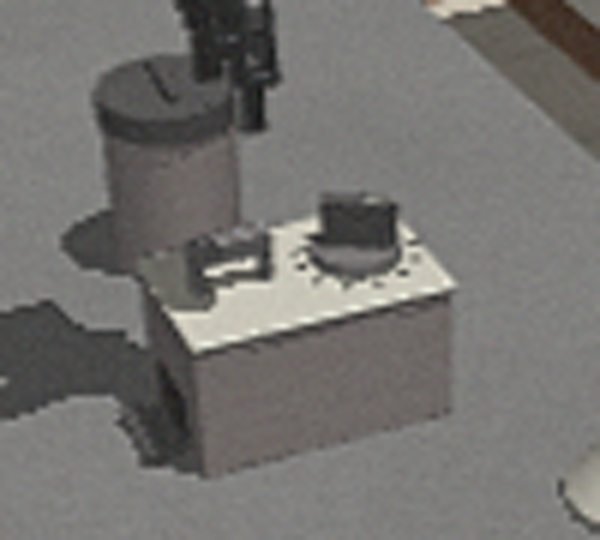

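Side view: the plate is flush on the rim all round. Now the dial angle and axis.

```bash
cat > dial.py <<'E'
from h import *
import json
def dial(f,cf,win,th=190):
    c=json.load(open(cf)); im=cv2.imread(f)
    x0,y0,x1,y1=win
    # white line inside the dark bar: bright pixels surrounded by dial
    g=im[y0:y1,x0:x1].min(2); m=(g>th).astype(np.uint8)
    n,l,st,ce=cv2.connectedComponentsWithStats(m)
    for i in range(1,n):
        if st[i,4]<8: continue
        ys,xs=np.nonzero(l==i); px=np.c_[xs+x0,ys+y0]
        P=plane("wrist",px,.166,c)[:,:2]; mu=P.mean(0); w,v=np.linalg.eigh(np.cov(P.T)); d=v[:,1]
        print(st[i],"centroid px",px.mean(0).round(1),"world",mu.round(4),"dir deg",np.degrees(np.arctan2(d[1],d[0])).round(2))
        yield mu,d
E
python3 - <<'E'
from dial import *
c=json.load(open("w8.json")); im=cv2.imread("pics/wrist8.png"); hsv=cv2.cvtColor(im,cv2.COLOR_BGR2HSV)
m=cv2.inRange(hsv,(0,0,140),(180,70,255)); m[:, :150]=0; m[:,350:]=0
m=cv2.morphologyEx(m,cv2.MORPH_OPEN,np.ones((3,3)))
cs,_=cv2.findContours(m,cv2.RETR_EXTERNAL,cv2.CHAIN_APPROX_NONE); k=max(cs,key=cv2.contourArea)
P=plane("wrist",k[:,0,:],.118,c)[:,:2]; print(cv2.minAreaRect((P*1000).astype(np.float32)))
# skirt centre: grey circle
g=im[:,:,1]; 
lst=list(dial("pics/wrist8.png","w8.json",(225,48,290,132),170))
print(proj("wrist",[[.6135,.1967,.129]],c))
cv2.imwrite("pics/z8.png",cv2.resize(im[30:150,190:325],None,fx=4.5,fy=4.5,interpolation=2))
E
```

```text
((563.8817749023438, 197.55596923828125), (134.10150146484375, 203.65699768066406), 88.84058380126953)
[  0   0  55  18 321] centroid px [245.7  52.1] world [0.6414 0.2041] dir deg 97.27
[ 56   0   9  21 129] centroid px [285.9  56.4] world [0.6377 0.1743] dir deg -176.18
[37  6 16 26 85] centroid px [269.1  66.5] world [0.6299 0.1869] dir deg 149.43
[ 34  66  31  18 197] centroid px [280.4 126. ] world [0.5845 0.179 ] dir deg 110.52
[ 0 75  8  9 43] centroid px [227.6 128.1] world [0.5836 0.2189] dir deg 49.99
[11 80 16  4 45] centroid px [242.3 129.9] world [0.5819 0.2079] dir deg 83.54
[[256.2792723   89.98307007]]
```

View pics/z8.png

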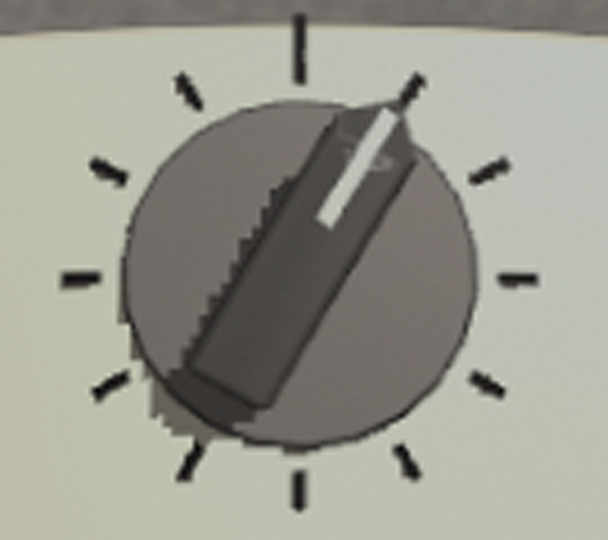

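The nose is 29.7° clockwise of the lid's x axis, so the dial stands at click 1 and needs 6 more clicks (180°). I'll pre-rotate the wrist to yaw 149.3°, which leaves joint 6 room for the whole turn in one grasp.

Request:
carry_out(steps=[[0.03,0,0,0,0,0],[0.03,0,0,0,0,0],[0.0285,0,0,0,0,0],[0,0,0,0,0,-8.35],[0,0,0,0,0,-8.35],[0,0,0,0,0,-8.35],[0,0,0,0,0,-8.35],[0,0,0,0,0,-8.35],[0,0,0,0,0,-8.35],[0,0,0,0,0,-8.35]])

```text
time: 13.6
ee_pos: [0.6125, 0.1965, 0.2653]
tool_rot: [-0.001, 0.875, 0.484, -0.002]
force: [-0.5, 0.2, -0.1]
gripper_width: 1.004
```

Request:
carry_out(steps=[[0,0,0,0,0,-8.35],[0,0,0,0,0,-8.35],[0,0,0,0,0,-8.35],[0,0,0,0,0,-8.35],[0,0,0,0,0,-8.35],[0,0,0,0,0,-8.35],[0,0,0,0,0,-8.35],[0,0,0,0,0,-8.35],[0,0,0,0,0,-8.35],[0,0,0,0,0,-8.35]])

```text
time: 14.6
ee_pos: [0.6125, 0.1965, 0.2653]
tool_rot: [-0.002, 0.331, 0.944, -0.001]
force: [0.1, 0.1, 0.5]
gripper_width: 1.0
```

Request:
carry_out(steps=[[0,0,0,0,0,-8.35],[0,0,0,0,0,0],[0,0,0,0,0,0]])

```text
time: 14.9
ee_pos: [0.6129, 0.1966, 0.2662]
tool_rot: [-0.001, 0.266, 0.964, -0.001]
force: [0.8, -0.1, -1.4]
gripper_width: 0.999
```

```bash
python3 - <<'E'
from h import *
plan([.6135,.1967,.155],149.3)
cv2.imwrite("pics/wrist9.png",optics.get_image("wrist")[:,:,::-1])
E
```

```text
t 14.9 pos [0.6129 0.1966 0.2662] yaw 149.17 q [ 0.19  0.26  1.45  0.    1.43 -0.84] F [ 0.8 -0.1 -1.4] w 0.999
rotvec tool first(deg) [-0.1  -0.11 -0.13] then shift mm [ -0.5   0.4 111.2]
```

View pics/wrist9.png

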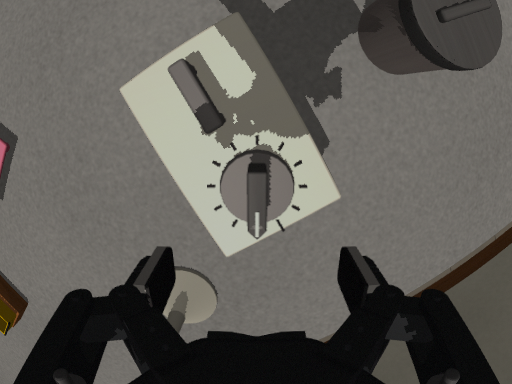

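The bar is centred at x≈257, aligned with the tool. Descending and gripping.

Request:
carry_out(steps=[[0,0,0.03,0,0,0],[0,0,0.03,0,0,0],[0,0,0.025,0,0,0],[0,0,0.015,0,0,0],[0,0,0.01,0,0,0],[0,0,0.001,0,0,0],[0,0,0,0,0,0],[0,0,0,0,0,0]])

```text
time: 15.75
ee_pos: [0.6144, 0.1969, 0.1586]
tool_rot: [0.001, 0.264, 0.965, 0.001]
force: [-0.2, -0.1, 0.1]
gripper_width: 0.997
```

Request:
carry_out(steps=[[0,0,0,0,0,0],[0,0,0,0,0,0],[0,0,0,0,0,0],[0,0,0,0,0,0],[0,0,0,0,0,0],[0,0,0,0,0,0],[0,0,0,0,0,0]], grip=1, grip_force=50)

```text
time: 16.45
ee_pos: [0.6135, 0.1967, 0.1571]
tool_rot: [0.0, 0.264, 0.965, -0.0]
force: [0.1, -0.1, 1.7]
gripper_width: 0.178
```

```bash
python3 - <<'E'
from h import *
plan([.6135,.1967,.155],149.3); print(monitor.observe()["torque"])
E
```

```text
t 16.45 pos [0.6135 0.1967 0.1571] yaw 149.39 q [ 0.19  0.34  1.56 -0.    1.24 -0.85] F [ 0.1 -0.1  1.7] w 0.178
rotvec tool first(deg) [0.   0.01 0.09] then shift mm [0.  0.1 2.1]
[-0.02391521  0.09704871 -0.00544412]
```

Gripped with only small forces. Turning clockwise, two clicks (60°) per call.

Request:
carry_out(steps=[[0,0,0,0,0,6],[0,0,0,0,0,6],[0,0,0,0,0,6],[0,0,0,0,0,6],[0,0,0,0,0,6],[0,0,0,0,0,6],[0,0,0,0,0,6],[0,0,0,0,0,6],[0,0,0,0,0,6],[0,0,0,0,0,6]])

```text
time: 17.45
ee_pos: [0.6135, 0.1966, 0.1571]
tool_rot: [0.0, 0.712, 0.702, -0.0]
force: [-1.8, -0.9, 3.6]
gripper_width: 0.18
```

```bash
python3 - <<'E'
from h import *
plan([.6135,.1967,.157],89.4); print(monitor.observe()["torque"])
cv2.imwrite("pics/wrist10.png",optics.get_image("wrist")[:,:,::-1])
E
```

```text
t 17.45 pos [0.6135 0.1966 0.1571] yaw 89.14 q [ 0.19  0.34  1.56 -0.    1.24  0.2 ] F [-1.8 -0.9  3.6] w 0.18
rotvec tool first(deg) [ 0.    0.   -0.26] then shift mm [0.1 0.  0.1]
[-0.32420454  0.1707979  -0.02509484]
```

View pics/wrist10.png

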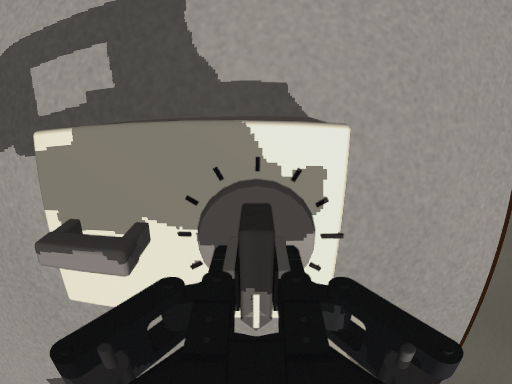

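The nose has gone from the long tick (right) a quarter turn clockwise (down), which is click 3. It moved with the gripper. Four clicks to go.

Request:
carry_out(steps=[[0,0,0,0,0,6],[0,0,0,0,0,6],[0,0,0,0,0,6],[0,0,0,0,0,6],[0,0,0,0,0,6],[0,0,0,0,0,6],[0,0,0,0,0,6],[0,0,0,0,0,6],[0,0,0,0,0,6],[0,0,0,0,0,6]])

```text
time: 18.5
ee_pos: [0.6135, 0.1966, 0.1571]
tool_rot: [0.0, 0.968, 0.253, 0.0]
force: [-1.6, -0.8, 2.6]
gripper_width: 0.179
```

Request:
carry_out(steps=[[0,0,0,0,0,6],[0,0,0,0,0,6],[0,0,0,0,0,6],[0,0,0,0,0,6],[0,0,0,0,0,6],[0,0,0,0,0,6],[0,0,0,0,0,6],[0,0,0,0,0,6],[0,0,0,0,0,6],[0,0,0,0,0,6]])

```text
time: 19.5
ee_pos: [0.6135, 0.1966, 0.1571]
tool_rot: [-0.0, 0.964, -0.265, 0.0]
force: [-0.2, 0.0, 3.3]
gripper_width: 0.176
```

Request:
carry_out(steps=[[0,0,0,0,0,0],[0,0,0,0,0,0],[0,0,0,0,0,0]])

```text
time: 19.8
ee_pos: [0.6135, 0.1966, 0.1571]
tool_rot: [0.0, 0.965, -0.263, 0.0]
force: [-0.9, -1.6, 2.9]
gripper_width: 0.181
```

```bash
python3 - <<'E'
from h import *
plan([.6135,.1967,.157],-30.6); print(monitor.observe()["torque"])
cv2.imwrite("pics/wrist11.png",optics.get_image("wrist")[:,:,::-1])
E
```

```text
t 19.8 pos [0.6135 0.1966 0.1571] yaw -30.46 q [ 0.19  0.34  1.56 -0.    1.24  2.29] F [-0.9 -1.6  2.9] w 0.181
rotvec tool first(deg) [ 0.   -0.01  0.14] then shift mm [-0.  -0.1  0.1]
[-0.19609306  0.12660602 -0.1855109 ]
```

View pics/wrist11.png

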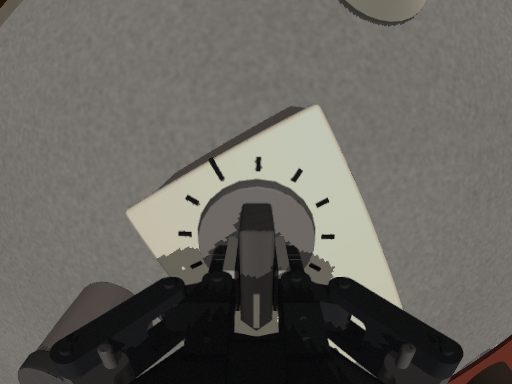

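The bar's tail points one tick past the long tick, so the nose is at seven. Releasing and retreating.

Request:
carry_out(steps=[[0,0,0,0,0,0],[0,0,0,0,0,0],[0,0,0,0,0,0],[0,0,0,0,0,0],[0,0,0,0,0,0]], grip=0)

```text
time: 20.35
ee_pos: [0.6134, 0.1967, 0.1568]
tool_rot: [-0.0, 0.965, -0.264, -0.0]
force: [0.1, -0.2, 0.5]
gripper_width: 0.992
```

Request:
carry_out(steps=[[0,0,-0.02,0,0,0],[0,0,-0.03,0,0,0],[0,0,-0.03,0,0,0],[0,0,-0.03,0,0,0],[0,0,-0.01,0,0,-6],[-0.03,0,0,0,0,-8],[-0.03,0,0,0,0,-8],[-0.03,0,0,0,0,-8],[0,0,0,0,0,0],[0,0,0,0,0,0]])

```text
time: 21.35
ee_pos: [0.5278, 0.2225, 0.2774]
tool_rot: [-0.0, 1.0, -0.006, 0.001]
force: [0.5, -0.2, 0.6]
gripper_width: 0.999
```

```bash
python3 - <<'E'
from dial import *
c=optics.get_calibration("wrist"); json.dump({k:np.array(v).tolist() for k,v in c.items() if k in("mtx","extrinsics")},open("w12.json","w"))
plan([.6,.2,.2],-.8)
im=optics.get_image("wrist")[:,:,::-1].copy(); cv2.imwrite("pics/wrist12.png",im)
cv2.imwrite("pics/side12.png",optics.get_image("side")[:,:,::-1])
q=proj("wrist",[[.6135,.1967,.166]],c)[0].astype(int); print(q)
cv2.imwrite("pics/z12.png",cv2.resize(im[max(0,q[1]-60):q[1]+60,max(0,q[0]-65):q[0]+65],None,fx=4.5,fy=4.5,interpolation=2))
list(dial("pics/wrist12.png","w12.json",(max(0,q[0]-40),max(0,q[1]-40),q[0]+40,q[1]+40),170))
E
```

```text
t 21.35 pos [0.5278 0.2225 0.2774] yaw -0.65 q [ 0.26  0.08  1.63 -0.    1.43  1.84] F [ 0.5 -0.2  0.6] w 0.999
rotvec tool first(deg) [-0.01 -0.07  0.15] then shift mm [72.5 21.4 77.4]
[288  92]
[   0    0   80   80 1539] centroid px [303.2  80.7] world [0.6233 0.1844] dir deg -141.71
[20 49 16 24 74] centroid px [275.6 112.5] world [0.5975 0.2066] dir deg 148.78
[ 0 62  2  9 17] centroid px [248.5 118.2] world [0.5931 0.2279] dir deg -179.74
[16 78  6  2 12] centroid px [266.5 130.5] world [0.5832 0.2138] dir deg 89.54
```

View pics/z12.png

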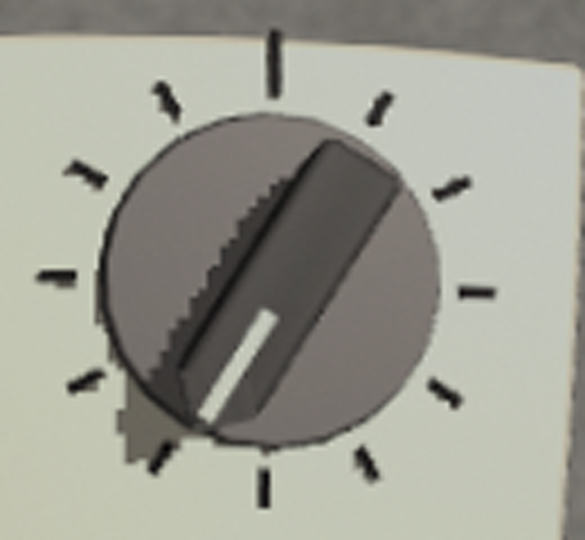

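View pics/side12.png

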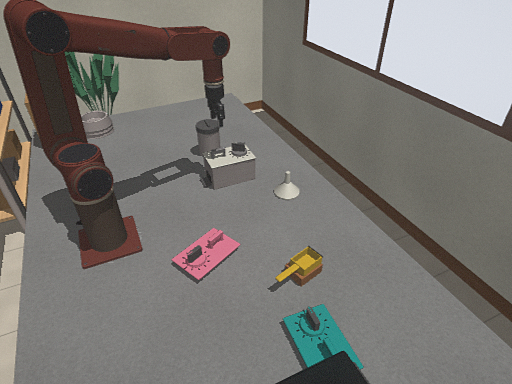

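The nose points at the seventh tick: direction 148.8° in the world, 210° clockwise of the lid's x. The lid is still flush, the bystanders are where they were, and the gripper is clear. Handing in.

```bash
python3 -c "
from h import *
print(bot.finish_job())"
```

```text
the job is handed in; nothing more can be done
None
```

The lid is on the hopper and the dial stands at seven clicks. I handed the job in at about 21.5 s of the 72 s allowed; no verdict is reported.

- **Lid:** I carried the white lid by its handle and lowered it into the hopper's mouth. It touched down at 0.1488 m on the tool, within a millimetre of the predicted seated height, with about 6 N on the wrist, and I let go. The side view then showed the plate flush on the rim.
- **Dial:** It started at click 1. I turned it 180° clockwise in one grasp, counting by angle and by looking at the nose after two clicks and at the end. After release the nose measured about 210° clockwise of the lid's zero, which is click 7.
- **Last checks:** The gripper was clear with no contact force. By eye in the last side view, the funnel, canister and scoop on its block had not moved. Nothing failed. The top and wrist cameras disagreed on the hopper's position: about 3.6 mm on my first hand-picked corners, about 1 mm once I fitted the rim lines.

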